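# Issue a locker: hang the tag, find the case that rattles, offer it

### The arm

A 6-joint arm with a two-finger parallel gripper is mounted at the origin on the work surface. World frame = base frame: x ahead of the robot, y to its left, z up, the work surface at z = 0. Lengths are in mm, angles in rad, forces in N, time in s.
With the tool pointing down it reaches from about 275 to 1000 mm from the base axis. Payload 8.4 kg.
Tool frame: the origin (TCP) lies midway between the tips of the shut fingers; the grasp point (between the pads) lies 19 mm behind it; z points along the fingers, y is the line along which they close (so a half turn about z gives the same grasp; the last joint's range is limited). The gripper opens to 85 mm and grips with 20 to 120 N. Pads are 22 mm wide; open, the fingers measure 114 mm over their backs; the gripper's body (76 mm by 85 mm) begins 54 mm behind the grasp point. The pads swing forward as they close: fully open they stand 13 mm farther back than shut.
Start: joints at [-1.183, 0.353, 1.633, -0, 1.155, -0.002], TCP at [237.501, -578.119, 205.381] pointing down, gripper open.
Joint ranges: [-2.63, 2.63], [-0.92, 2.1], [0.06, 2.66], [-1.3, 4.44], [0, 2.69], [-3.02, 3.02]. Speed limits (rad/s): [2.22, 2.22, 2.79, 3.14, 3.14, 3.14].

### API

Orientations are given as [roll, pitch, yaw] about the fixed x, y, z axes, in that order (R = Rz(yaw) Ry(pitch) Rx(roll)).
In Python, from rig import monitor, imaging, r gives the robot as it stands.
- The arm moves only by the tool drive_tool, never from a script. Its argument "plan" is a list of rows, each an object of numbers: "x", "y", "z": the shift along the tool's x, y, z in units of 50 mm (1.0 is 50 mm); "ax", "ay", "az": the turn, a rotation vector about the tool's x, y, z in units of 6 degrees (1.0 is 6 degrees); "hand": the finger opening in mm, from 0 to 85.4. In form: [{"x": .., "y": .., "z": .., "ax": .., "ay": .., "az": .., "hand": ..}, ...]. A call has 1 to 8 rows; each row is the pose to reach, as a shift and turn from the pose commanded when the call began, along the tool's axes at that moment; what a row does not reach only later rows make up. A row lasts 1/10 s, in which the tool goes at most 50 mm and 8.59 degrees, less where a joint would pass 70% of its speed; a pose out of reach is approached as far as the arm can. A call with a gripper value outside its range is refused whole. The fingers move at their own pace and stop on an object; "grip_force" is the grip in N (left out, the last holds). Time passes only in rows, so rows that repeat a pose let the fingers close. It gives the time, the measured TCP pose, the force, the opening and the grip force at its end, in the units of the state.
- monitor.sense(): the state, without advancing time (a new reading comes with each control period).
- imaging.grab_frame(name): name is "scene" or "side" or "wrist"; returns the picture (420x560x3 uint8, red, green, blue); there is no depth.
- imaging.camera_info(name): a dict with "mtx" (3x3 intrinsics, pixels), "R" (3x3) and "t" (3): a world point X has camera coordinates R X + t. Camera axes: x right, y down, z forward; pixel columns grow to the right and rows downward; lengths in mm; the calibration is good to about 2 mm. A picture is of the moment at which its call begins: read the wrist's pose just before it. camera_info takes no time and is no camera call; for the wrist camera it gives the pose at the moment of the call.
- r.sign_off(): hands the job in; it is judged then, once.
The state is a dict: "clock": time; "qpos": joint angles; "qvel": joint speeds; "joint_efforts": joint torques, N m; "eef_pos": TCP position; "tcp_rot": TCP orientation; "contact_force": force on the tool from outside, world axes, zero at the start; "wrist_torque": the same for the moment, N m; "opening": opening from 0.0 (shut) to 1.0 (fully open); "grasp_force": force on a finger pad.
Only numpy, scipy, OpenCV 4.12 (cv2) and the standard library are available. Lean on these libraries where they do the work, as an engineer would, in place of code of your own. Each camera call takes 0.05 s, during which the arm holds its last target. There are 200 camera calls.

### The job

Issue a locker to a visitor: first hang the orange locker tag by its eye on the upright desk spindle, all the way down, and let go of it. Then lift the sealed blue cases one at a time and shake each just above its place, briskly to and fro along its length, until you find the only one with a loose padlock rattling inside; set any that does not rattle back upright where it stood and let it go. Finish by holding the rattling case out level and still over the middle of the green hand-over mat, about 15 to 20 cm above the desk, and keep holding it there; leave the stapler, stamp and pen cup alone.

Things in the scene. Friction and masses are not known exactly. Their poses are not given: they have to be found in the camera images.
- tray: case tray, a fixed grey board on the desk, 120 (x) x 350 (y) x 6 mm, with three white fields 130 mm apart along y; origin at the middle of its underside.
- place_left (a point): centre of the case that stands on the tray's left white field at the start (the three cases stand there in any order): 31 mm above the desk, 25 mm above the case's underside, with the case's axes. The point stays there when the case is taken away. Each case is a sealed blue box, yellow clips on its ends, 106 mm long (x), 46 mm wide (y), 51 mm high.
- place_middle (a point): centre of the case that stands on the tray's middle white field at the start (the three cases stand there in any order): 31 mm above the desk, 25 mm above the case's underside, with the case's axes. The point stays there when the case is taken away. The cases look alike and weigh 0.27 to 0.5 kg whatever is inside; two (quiet) are packed solid, nothing in them moves.
- place_right (a point): centre of the case that stands on the tray's right white field at the start (the three cases stand there in any order): 31 mm above the desk, 25 mm above the case's underside, with the case's axes. The point stays there when the case is taken away. In one (rattling) a loose 0.22 kg padlock slides almost freely along x, 28 mm each way from the middle, and stays at the end it ran to.
- tag_grip (a point): orange locker tag, a flat plate 140 x 44 x 6 mm lying on the desk, 0.07 kg, with a black upright grip block on it, 34 mm long (x), 14 mm wide (y), from 6 to 30 mm above the tag's underside. This point is the middle of the grip block, 18 mm above the underside; x points along the tag towards the eye, z up. The tag reaches 90 mm to +x and 50 mm to -x of this point.
- tag_eye (a point): centre of the tag's round eye, a through hole 22 mm wide, 65 mm to +x of the grip block's middle and 3 mm above the tag's underside.
- spindle_top (a point): tip of the desk spindle: a fixed upright steel pin 9 mm thick with a round tip 64.5 mm above the desk, on a round dark steel foot 76 mm wide and 8 mm high.
- mat: green hand-over mat with a black rim, fixed flat on the desk, 90 x 170 mm, 2 mm thick; origin at the middle of its underside.
- stapler: red and black stapler, 130 x 34 x 49 mm, standing loose on the desk, to be left alone; origin at the middle of its underside, x along its length.
- stamp: red and black hand stamp, 60 x 40 x 68 mm, standing loose, to be left alone; origin at the middle of its underside.
- pen_cup: grey cup of pens, 76 mm wide, 95 mm high (about 150 mm with the pens), standing loose, to be left alone; origin at the middle of its underside.
There are look-alikes about, which are no part of the job. Leave any purple look-alike of the mat alone.

How it is judged (in metres and radians):
On the way, in this order (a step that is already met when the one before it is completed fails the run):
1. the tag hangs on the spindle by its eye, right down, and is let go (horizontal distance between tag_eye and spindle_top below 0.0085 m and height (world z) of tag_eye below 0.025 m and contact force between the fingers and tag below 0.05 N), for 0.2 s.
2. the rattling case is held up clear of the desk near its place and moved briskly (height (world z) of rattling_case_mid above 0.05 m and distance of rattling_case_mid from where it was at the start of the episode below 0.16 m and contact force between the fingers and rattling_case above 0.5 N and (linear speed of rattling_case above 0.1 m/s or angular speed of rattling_case above 1 rad/s)), for 0.02 s.
3. it is checked or reversed there (height (world z) of rattling_case_mid above 0.05 m and distance of rattling_case_mid from where it was at the start of the episode below 0.16 m and contact force between the fingers and rattling_case above 0.5 N and linear speed of rattling_case below 0.06 m/s and angular speed of rattling_case below 0.6 rad/s).
4. it is moved briskly again (all of step 2), for 0.02 s.
5. it is checked or reversed again (all of step 3).
6. it is moved briskly once more (all of step 4), for 0.02 s.
7. it is checked or reversed once more, still near its place (all of step 5).
At the end, for the whole second after the job is handed in: Rattling case gripped, still, level within 15 deg, centre within 50 mm sideways of the mat's middle and 100-300 mm above the desk; other cases upright, let go, within 40 mm of their starts; tag eye within 8.5 mm of the spindle axis, below 25 mm, let go (all of step 1 and horizontal distance between rattling_case_mid and mat below 0.05 m and height (world z) of rattling_case_mid between 0.1 and 0.3 m and angle between rattling_case_mid's own z axis and vertical below 0.26 rad and contact force between the fingers and rattling_case above 1 N and linear speed of rattling_case below 0.03 m/s and distance of each of quiet_case_a_mid, quiet_case_b_mid from where it was at the start of the episode below 0.04 m and angle between each of quiet_case_a_mid, quiet_case_b_mid's own z axis and vertical below 0.1 rad and contact force between the fingers and quiet_case_a below 0.05 N and linear speed of each of quiet_case_a, quiet_case_b below 0.02 m/s and contact force between the fingers and quiet_case_b below 0.05 N); the arm keeps its last pose, push and grip.
It fails at once if the stapler is pushed more than 30 mm or tipped over (distance of stapler from where it was at the start of the episode above 0.03 m or angle between stapler's own z axis and vertical above 0.5 rad).
It fails at once if the stamp is pushed more than 30 mm or tipped over (distance of stamp from where it was at the start of the episode above 0.03 m or angle between stamp's own z axis and vertical above 0.5 rad).
It fails at once if the pen cup is pushed more than 30 mm or tipped over (distance of pen_cup from where it was at the start of the episode above 0.03 m or angle between pen_cup's own z axis and vertical above 0.5 rad).
It also fails if it takes over 72 s, if anything falls off the work surface, if the arm or the gripper's body presses on something with over 40 N, if the wrist force passes 120 N, or if a joint passes its speed limit or range.

## Working session

There is one attempt and no reset: what is moved stays moved. The work goes in short steps, Python scripts to look and compute and a tool call to move; the robot and the scene stay as the last step left them, time stands still between calls to the robot, and variables do not carry over. Pictures are saved under pics/ and viewed, at most 10 in all, crops included, and the job is handed in when it is done.

Besides the shell and the picture viewer there is one more tool, called after "Emit:" as name(argument=value, ...) on one line, values as JSON. drive_tool: Moves the arm, as the interface text tells. Its arguments: {"type":"object","properties":{"plan":{"type":"array","items":{"type":"object","properties":{"x":{"type":"number"},"y":{"type":"number"},"z":{"type":"number"},"ax":{"type":"number"},"ay":{"type":"number"},"az":{"type":"number"},"hand":{"type":"number"}}}},"grip_force":{"type":"number"}},"required":["plan"]}

```bash
mkdir -p pics
cat > h.py <<'E'
import numpy as np, cv2
from rig import monitor, imaging, r
from scipy.spatial.transform import Rotation as Rt
def snap(n,f):
    s=monitor.sense(); c=imaging.camera_info(n); im=imaging.grab_frame(n)
    cv2.imwrite(f'pics/{f}.png',im[:,:,::-1]); np.savez(f'pics/{f}.npz',**{k:np.array(c[k]) for k in('mtx','R','t')}); return im,c
def load(f): return cv2.imread(f'pics/{f}.png')[:,:,::-1],dict(np.load(f'pics/{f}.npz'))
def ray(c,p,z):
    K,R,t=[np.array(c[k]) for k in('mtx','R','t')]
    d=R.T@np.linalg.inv(K)@np.array([p[0],p[1],1.]);o=-R.T@t
    return o+d*(z-o[2])/d[2]
def proj(c,X):
    q=np.array(c['mtx'])@(np.array(c['R'])@np.array(X,float)+np.array(c['t']));return q[:2]/q[2]
E
python3 - <<'E'
from h import *
a,c=snap('scene','s0');b,d=snap('side','d0')
cv2.imwrite('pics/both0.png',cv2.resize(np.hstack([a,b])[:,:,::-1],(800,300)))
for k in(c,d):print(-np.array(k['R']).T@k['t'],np.array(k['R'])[2])
print(monitor.sense())
E
```

```text
[1368.44279656  410.24204509  944.47576845] [-0.64854188 -0.31677083 -0.69213414]
[318.73456614 930.09835827 615.23585008] [ 0.18720371 -0.85105767 -0.49056663]
{'clock': 0.1, 'qpos': array([-1.18342112e+00,  3.53637188e-01,  1.63403728e+00, -7.00847986e-07,
        1.15517890e+00, -2.37136309e-03]), 'qvel': array([ 0.00030426, -0.00319722, -0.00216377, -0.00054343,  0.00058412,
       -0.00063113]), 'joint_efforts': array([ 3.65742817e-04, -6.06358051e+01, -3.42818606e+01,  4.19174046e-05,
        3.81557198e-03, -2.12440753e-06]), 'eef_pos': array([ 237.32018179, -577.71132834,  204.70997166]), 'tcp_rot': array([-3.14033194e+00, -2.34879738e-06,  3.89746851e-01]), 'contact_force': array([-0.16140759,  0.40509342, -0.65470118]), 'wrist_torque': array([-0.01027281,  0.03284849, -0.00391728]), 'grasp_force': 0.0, 'opening': 0.9995392531337384}
```

View pics/s0.png

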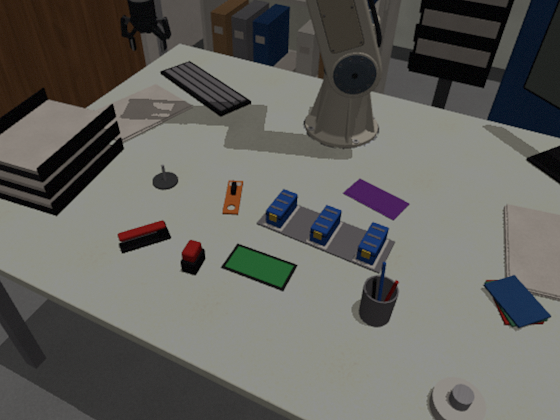

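View pics/d0.png

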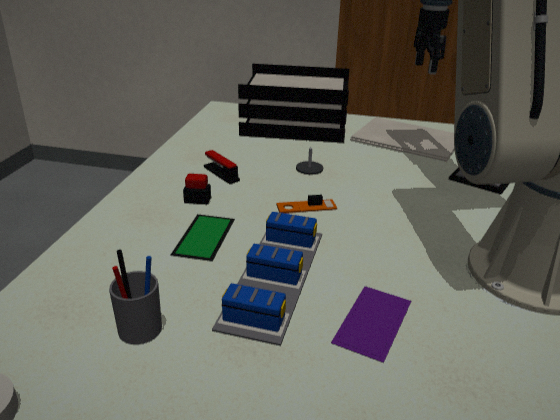

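The scene picture shows the orange tag with its grip at (234,187) and its eye at (231,208). The spindle is at (165,180) and the three cases are at (282,208), (325,225) and (373,243). The green mat at (260,266) is the hand-over mat, and the purple sheet at (376,198) is the look-alike to leave alone. Stapler, stamp and cup are at (144,235), (193,257) and (378,300).

```bash
cat >> h.py <<'E'
def hsv(im): return cv2.cvtColor(np.ascontiguousarray(im),cv2.COLOR_RGB2HSV)
def blobs(m,amin=30):
    cs,_=cv2.findContours(m.astype(np.uint8)*255,cv2.RETR_EXTERNAL,cv2.CHAIN_APPROX_NONE)
    return sorted([k for k in cs if cv2.contourArea(k)>amin],key=cv2.contourArea,reverse=True)
def rect(c,k,z):
    P=np.array([ray(c,p[0],z)[:2] for p in k],np.float32);(x,y),(w,h),a=cv2.minAreaRect(P)
    if w<h:w,h,a=h,w,a+90
    return [round(float(v),1) for v in(x,y,w,h,(a+90)%180-90)]
E
python3 - <<'E'
from h import *
for n in('s0','d0'):
    im,c=load(n);H=hsv(im);h,s,v=[H[...,i].astype(int) for i in range(3)]
    print(n)
    for nm,m,z in(('orange',(h>=5)&(h<=18)&(s>200)&(v>120),6),('green',(h>50)&(h<80)&(s>150),2),('purple',(h>130)&(h<160)&(s>100),2),('blue',(h>100)&(h<125)&(s>150)&(v>50),57)):
        for k in blobs(m,60)[:6]: print(nm,k.reshape(-1,2).mean(0).round(),cv2.contourArea(k),rect(c,k,z))
    # gray tray
a,_=load('s0');b,_=load('d0')
A=cv2.resize(a[150:290,130:410],(800,400),interpolation=cv2.INTER_CUBIC)
cv2.imwrite('pics/cropA.png',A[:,:,::-1])
E
```

```text
s0
green [259. 266.] 1349.5 [673.4, 40.3, 155.0, 77.1, -88.0]
purple [376. 198.] 1114.0 [299.3, 221.0, 166.9, 86.0, 76.1]
blue [517. 301.] 1564.5 [541.7, 614.6, 119.2, 82.7, 45.9]
blue [373. 238.] 491.5 [505.9, 275.3, 103.0, 49.7, -2.3]
blue [328. 218.] 391.5 [500.7, 144.0, 103.6, 45.8, -2.2]
blue [282. 202.] 261.5 [495.6, 15.3, 103.8, 45.7, -2.5]
blue [271.  13.] 231.0 [-621.0, -573.1, 212.8, 71.5, -0.2]
d0
orange [304. 206.] 264.5 [489.0, -142.3, 122.5, 42.3, 22.2]
green [203. 237.] 1327.5 [675.9, 37.0, 159.7, 78.5, -88.2]
purple [372. 324.] 3333.5 [298.2, 220.1, 169.8, 89.2, 75.7]
blue [254. 298.] 986.0 [497.6, 279.0, 99.7, 55.4, -2.3]
blue [274. 256.] 711.5 [492.2, 150.9, 99.8, 58.3, -2.1]
blue [253. 319.] 705.5 [490.8, 327.6, 102.2, 31.5, -1.7]
blue [272. 274.] 591.0 [485.2, 204.7, 100.8, 37.1, -2.4]
blue [291. 222.] 524.0 [487.0, 22.6, 99.6, 59.6, -2.4]
blue [290. 237.] 494.0 [480.3, 81.6, 100.5, 43.7, -2.1]
```

View pics/cropA.png

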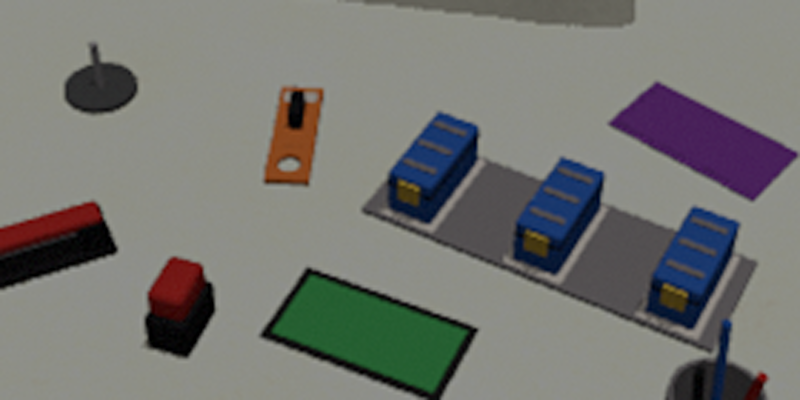

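The crop confirms the tag: the round eye is at crop (289,163), on the +x end, with a smaller white spot at the tail near the grip block. The spindle tip is at crop (93,45) and its foot at (100,88). The mat is the green one with the black rim.

```bash
cat >> h.py <<'E'
def go(x,y,z,yaw,pr=True):
    s=monitor.sense();R0=Rt.from_euler('xyz',s['tcp_rot'])
    d=R0.inv().apply(np.array([x,y,z])-s['eef_pos'])/50
    w=(R0.inv()*Rt.from_euler('xyz',[np.pi,0,yaw])).as_rotvec(degrees=True)/6
    if pr: print('shift',d.round(3),'turn',w.round(3),'n',round(max(abs(np.linalg.norm(d)),np.linalg.norm(w)*6/8.59),2))
def st():
    s=monitor.sense();print({k:np.round(s[k],3).tolist() for k in('clock','qpos','eef_pos','tcp_rot','contact_force','opening','grasp_force')})
E
python3 - <<'E'
from h import *
im,c=load('s0');im2,d=load('d0')
P=lambda x,y:(130+x*.35,150+y*.35)
e=ray(c,P(289,163),6);print('eye',e,'grip top',ray(c,P(297,95),30))
print('tip',ray(c,P(93,45),64.5),'foot',ray(c,P(100,88),8))
H=hsv(im2)
print('side tip',ray(d,(310,149),64.5),'foot',ray(d,(310,168),8))
print('stapler',ray(c,(145,237),20),'stamp',ray(c,(193,257),34),'cup',ray(c,(378,300),48))
w=imaging.camera_info('wrist');s=monitor.sense();R0=Rt.from_euler('xyz',s['tcp_rot']).as_matrix()
print('wristcam in tool',R0.T@(-w['R'].T@w['t']-s['eef_pos']),(w['R']@R0).round(2),w['mtx'])
go(440,-170,300,0.39)
E
```

```text
eye [ 525.23395163 -125.27182713    6.        ] grip top [ 456.95755838 -154.14079075   30.        ]
tip [ 518.20376509 -352.46901296   64.5       ] foot [ 518.45683696 -353.31300423    8.        ]
side tip [ 511.58402383 -349.35516395   64.5       ] foot [ 508.66920806 -350.24387259    8.        ]
stapler [ 736.80817057 -258.08879796   20.        ] stamp [ 747.15494787 -103.12827105   34.        ] cup [675.13896943 340.59362136  48.        ]
wristcam in tool [  66.06004904   -1.27742215 -168.97575155] [[-0.    1.    0.  ]
 [-0.96 -0.   -0.27]
 [-0.27 -0.    0.96]] [[299.77252268   0.         274.4628247 ]
 [  0.         299.77252268 204.84586764]
 [  0.           0.           1.        ]]
shift [ 6.848 -6.005 -1.898] turn [-0.012 -0.    -0.002] n 9.3
```

Run:
```python
from h import *
go(470,-230,240,0.39)
```

```text
shift [ 6.947 -4.665 -0.7  ] turn [-0.012 -0.    -0.002] n 8.4
```

Emit:
drive_tool(plan=[{"x":1.4,"y":-0.9,"z":-0.5,"hand":85},{"x":2.8,"y":-1.8,"z":-0.7,"hand":85},{"x":4.2,"y":-2.7,"z":-0.7,"hand":85},{"x":5.6,"y":-3.7,"z":-0.7,"hand":85},{"x":6.9,"y":-4.7,"z":-0.7,"hand":85},{"x":6.9,"y":-4.7,"z":-0.7,"hand":85},{"x":6.9,"y":-4.7,"z":-0.7,"hand":85},{"x":6.9,"y":-4.7,"z":-0.7,"hand":85}])

```text
invalid input
```

Run:
```python
from h import *
im,c=snap('wrist','w1');st()
H=hsv(im);h,s,v=[H[...,i].astype(int) for i in range(3)]
for k in blobs((h>=3)&(h<=20)&(s>150)&(v>60),60)[:6]: print('or',k.reshape(-1,2).mean(0).round(),cv2.contourArea(k),rect(c,k,6))
for k in blobs((v<75)&(s<120),60)[:8]: print('dk',k.reshape(-1,2).mean(0).round(),cv2.contourArea(k),rect(c,k,8))
cv2.imwrite('pics/w1v.png',im[:,:,::-1])
```

```text
{'clock': 0.15, 'qpos': [-1.183, 0.354, 1.634, -0.0, 1.155, -0.002], 'eef_pos': [237.349, -577.755, 204.807], 'tcp_rot': [-3.14, 0.0, 0.39], 'contact_force': [-0.183, -0.547, -0.573], 'opening': 0.998, 'grasp_force': 0.0}
or [522. 240.] 13304.0 [251.8, -889.5, 328.4, 162.1, 36.4]
or [459. 400.] 1838.0 [18.0, -966.0, 132.5, 72.5, 55.3]
dk [277. 349.] 65578.0 [52.3, -659.4, 880.2, 364.1, -67.6]
dk [472.  25.] 6021.0 [477.1, -696.1, 258.0, 48.7, -84.2]
```

View pics/w1.png

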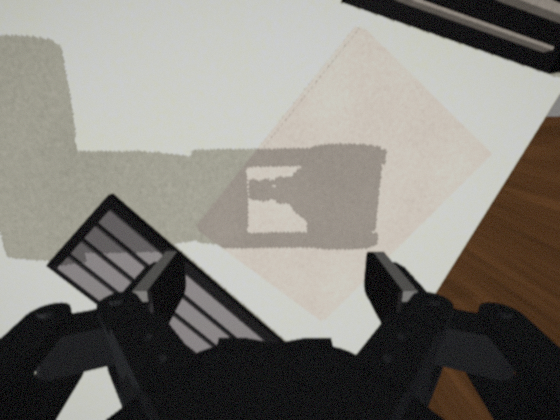

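The arm had not moved because the call was refused, so this wrist picture only shows the keyboard and a paper. I'll resend it with every key in each row.

Emit:
drive_tool(plan=[{"x":1.4,"y":-0.9,"z":-0.5,"ax":0,"ay":0,"az":0,"hand":85},{"x":2.8,"y":-1.8,"z":-0.7,"ax":0,"ay":0,"az":0,"hand":85},{"x":4.2,"y":-2.7,"z":-0.7,"ax":0,"ay":0,"az":0,"hand":85},{"x":5.6,"y":-3.7,"z":-0.7,"ax":0,"ay":0,"az":0,"hand":85},{"x":6.9,"y":-4.7,"z":-0.7,"ax":0,"ay":0,"az":0,"hand":85},{"x":6.9,"y":-4.7,"z":-0.7,"ax":0,"ay":0,"az":0,"hand":85},{"x":6.9,"y":-4.7,"z":-0.7,"ax":0,"ay":0,"az":0,"hand":85},{"x":6.9,"y":-4.7,"z":-0.7,"ax":0,"ay":0,"az":0,"hand":85}], grip_force=40)

```text
clock: 0.95
eef_pos: [456.9, -245.2, 239.9]
tcp_rot: [3.141, -0.0, 0.39]
contact_force: [1.1, 0.0, -0.6]
opening: 0.998
grasp_force: 0.0
```

Run:
```python
from h import *
im,c=snap('wrist','w1');im,c=snap('wrist','w2');st()
H=hsv(im);h,s,v=[H[...,i].astype(int) for i in range(3)]
for k in blobs((h>=3)&(h<=20)&(s>150)&(v>60),60)[:6]: print('or',k.reshape(-1,2).mean(0).round(),cv2.contourArea(k),rect(c,k,6))
for k in blobs((v<90)&(s<120),60)[:8]: print('dk',k.reshape(-1,2).mean(0).round(),cv2.contourArea(k),rect(c,k,8))
```

```text
{'clock': 1.05, 'qpos': [-0.49, 0.153, 1.819, 0.002, 1.169, 0.685], 'eef_pos': [458.793, -242.5, 239.944], 'tcp_rot': [-3.141, -0.002, 0.395], 'contact_force': [-0.207, -0.019, 0.836], 'opening': 0.998, 'grasp_force': 0.0}
or [216. 127.] 3299.0 [482.5, -145.8, 136.1, 42.0, 23.2]
dk [261. 364.] 55124.5 [212.9, -346.6, 959.6, 311.2, -67.4]
dk [541. 215.] 6961.0 [505.6, -593.4, 331.9, 116.7, 36.3]
dk [371. 171.] 2217.5 [512.4, -357.0, 72.2, 71.8, -19.5]
dk [214. 147.] 229.0 [461.6, -151.2, 32.6, 14.6, 23.0]
```

View pics/w2.png

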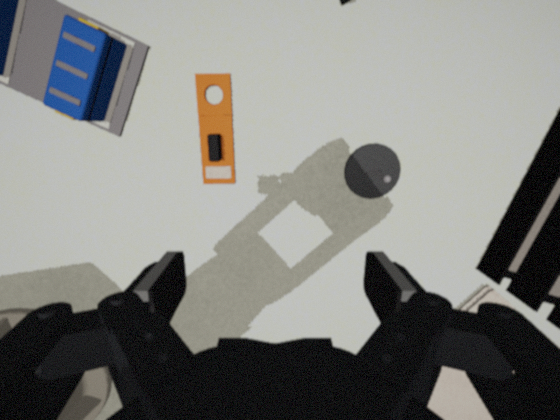

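The wrist picture shows the tag with its eye at (214,95), the grip block at (214,147) and a white label at the tail (217,173), so the eye is the far hole. The spindle foot is at (372,171) with its tip at (387,179).

```bash
cat >> h.py <<'E'
def tagspin(f):
    im,c=load(f);H=hsv(im);h,s,v=[H[...,i].astype(int) for i in range(3)]
    k=[b for b in blobs((h>=3)&(h<=20)&(s>150)&(v>60),300)][0]
    m=np.zeros(im.shape[:2],np.uint8);cv2.drawContours(m,[k],-1,255,-1)
    rr=rect(c,k,6);print('tag',rr)
    for b in blobs((cv2.erode(m,np.ones((3,3)))>0)&(s<110)&(v>110),20):print(' hole',rect(c,b,3),rect(c,b,6))
    for b in blobs((m>0)&(v<70),40):print(' grip z30',rect(c,b,30))
E
python3 - <<'E'
from h import *
tagspin('w2');im,c=load('w2');H=hsv(im);v=H[...,2].astype(int)
k=[b for b in blobs((v<100)&(H[...,1]<120),1000) if cv2.contourArea(b)<3500][0]
print('foot',rect(c,k,8)); e=cv2.fitEllipse(k);print(e, ray(c,e[0],8))
p=v[170:190,377:397];print(p.max()); ys,xs=np.where(p>p.max()*.85);q=(377+xs.mean(),170+ys.mean());print(q,ray(c,q,62))
st();go(458,-152.5,60,.40)
E
```

```text
tag [482.5, -145.8, 136.1, 42.0, 23.2]
 hole [431.8, -166.0, 35.9, 16.5, -67.6] [432.4, -166.3, 35.7, 16.4, -67.6]
 hole [523.8, -127.9, 23.2, 22.9, -67.6] [523.7, -128.5, 23.0, 22.7, -67.6]
 grip z30 [465.0, -155.2, 30.7, 15.0, 23.0]
foot [512.6, -357.2, 73.4, 72.5, -27.9]
((371.426513671875, 170.84251403808594), (51.601959228515625, 56.12480163574219), 55.04063034057617) [ 513.13281114 -356.95661459    8.        ]
195
(np.float64(394.85714285714283), np.float64(187.57142857142858)) [ 506.95809424 -372.37876511   62.        ]
{'clock': 1.05, 'qpos': [-0.49, 0.153, 1.819, 0.002, 1.169, 0.685], 'eef_pos': [458.793, -242.5, 239.944], 'tcp_rot': [-3.141, -0.002, 0.395], 'contact_force': [-0.207, -0.019, 0.836], 'opening': 0.998, 'grasp_force': 0.0}
shift [ 0.672 -1.664  3.602] turn [-0.009 -0.015 -0.05 ] n 4.02
```

Emit:
drive_tool(plan=[{"x":0.4,"y":-0.8,"z":0.6,"ax":0,"ay":0,"az":0,"hand":45},{"x":0.78,"y":-1.6,"z":1.2,"ax":0,"ay":0,"az":0.1,"hand":45},{"x":0.78,"y":-1.6,"z":2.1,"ax":0,"ay":0,"az":0.1,"hand":45},{"x":0.78,"y":-1.6,"z":3.0,"ax":0,"ay":0,"az":0.1,"hand":45},{"x":0.78,"y":-1.6,"z":3.6,"ax":0,"ay":0,"az":0.1,"hand":45},{"x":0.78,"y":-1.6,"z":3.6,"ax":0,"ay":0,"az":0.1,"hand":45},{"x":0.78,"y":-1.6,"z":3.6,"ax":0,"ay":0,"az":0.1,"hand":45}])

```text
clock: 1.75
eef_pos: [461.7, -158.7, 60.1]
tcp_rot: [-3.141, 0.001, 0.379]
contact_force: [-0.3, -0.4, -0.2]
opening: 0.527
grasp_force: 0.0
```

Run:
```python
from h import *
im,c=snap('wrist','w3');st();tagspin('w3');go(464.1,-153.6,8,.405)
```

```text
{'clock': 1.8, 'qpos': [-0.334, 0.344, 2.04, -0.0, 0.757, 0.858], 'eef_pos': [462.731, -158.962, 61.008], 'tcp_rot': [3.141, -0.001, 0.379], 'contact_force': [0.023, -0.325, 0.772], 'opening': 0.525, 'grasp_force': 0.0}
tag [482.5, -145.2, 137.7, 42.5, 23.0]
 hole [523.9, -127.5, 23.2, 22.9, -68.3] [523.9, -127.6, 22.9, 22.6, -68.3]
 hole [431.2, -166.8, 35.1, 16.7, -68.3] [432.4, -166.4, 34.6, 16.4, -68.3]
 grip z30 [466.1, -152.2, 36.1, 12.5, 21.9]
shift [ 0.064 -0.09   1.06 ] turn [ 0.008 -0.009 -0.25 ] n 1.07
```

Emit:
drive_tool(plan=[{"x":0.06,"y":-0.1,"z":0.4,"ax":0,"ay":0,"az":-0.23,"hand":45},{"x":0.06,"y":-0.1,"z":0.8,"ax":0,"ay":0,"az":-0.23,"hand":40},{"x":0.06,"y":-0.1,"z":1.05,"ax":0,"ay":0,"az":-0.23,"hand":30},{"x":0.06,"y":-0.1,"z":1.05,"ax":0,"ay":0,"az":-0.23,"hand":8},{"x":0.06,"y":-0.1,"z":1.05,"ax":0,"ay":0,"az":-0.23,"hand":8},{"x":0.06,"y":-0.1,"z":1.05,"ax":0,"ay":0,"az":-0.23,"hand":8},{"x":0.06,"y":-0.1,"z":1.05,"ax":0,"ay":0,"az":-0.23,"hand":8},{"x":0.06,"y":-0.1,"z":1.05,"ax":0,"ay":0,"az":-0.23,"hand":8}], grip_force=60)

```text
clock: 2.6
eef_pos: [463.3, -152.7, 7.9]
tcp_rot: [3.141, -0.001, 0.403]
contact_force: [-0.4, -0.6, -0.3]
opening: 0.096
grasp_force: 0.0
```

Run:
```python
from h import *
im,c=snap('wrist','w4');st();tagspin('w4')
```

```text
{'clock': 2.65, 'qpos': [-0.321, 0.437, 2.068, -0.0, 0.636, 0.846], 'eef_pos': [463.154, -152.606, 7.742], 'tcp_rot': [3.141, -0.001, 0.403], 'contact_force': [0.637, -0.293, 0.989], 'opening': 0.091, 'grasp_force': 0.0}
tag [498.8, -138.4, 102.9, 42.9, 23.1]
 hole [523.6, -127.7, 23.2, 22.5, 23.1] [523.6, -127.7, 22.8, 22.1, 23.1]
```

View pics/w4.png

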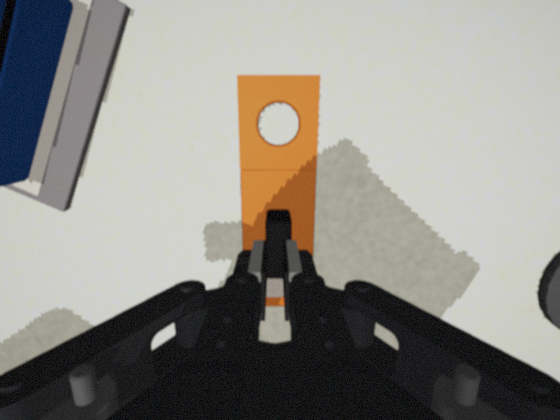

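The block shows at (278,230) between the fingers, but the pads have closed to the commanded 8 mm with no force. I'll close fully and see what happens.

Emit:
drive_tool(plan=[{"x":0,"y":0,"z":0,"ax":0,"ay":0,"az":0,"hand":0},{"x":0,"y":0,"z":0,"ax":0,"ay":0,"az":0,"hand":0},{"x":0,"y":0,"z":0,"ax":0,"ay":0,"az":0,"hand":0},{"x":0,"y":0,"z":0,"ax":0,"ay":0,"az":0,"hand":0}], grip_force=60)

```text
clock: 3.05
eef_pos: [462.8, -152.5, 7.3]
tcp_rot: [-3.141, 0.0, 0.403]
contact_force: [0.1, 0.1, -0.7]
opening: 0.001
grasp_force: 0.0
```

Run:
```python
from h import *
a,c=snap('side','d1');b,e=snap('scene','s1')
A=cv2.resize(a[140:230,250:370],(400,300),interpolation=cv2.INTER_CUBIC)
B=cv2.resize(b[140:230,180:300],(400,300),interpolation=cv2.INTER_CUBIC)
cv2.imwrite('pics/v1.png',np.hstack([A,B])[:,:,::-1])
t=monitor.sense()['eef_pos'];print(t)
for z in(0,19,38):
  X=t+[0,0,z];print(z,(proj(c,X)-[250,140])*3.33,(proj(e,X)-[180,140])*3.33+[400,0])
tagspin('w4')
```

```text
[ 462.87150148 -152.50401764    7.28460971]
0 [215.25377042 214.38925405] [578.99828211 168.46551475]
19 [216.78877836 191.29699774] [578.07071941 151.86482524]
38 [218.34708948 167.85417435] [577.12557942 134.94955326]
tag [498.8, -138.4, 102.9, 42.9, 23.1]
 hole [523.6, -127.7, 23.2, 22.5, 23.1] [523.6, -127.7, 22.8, 22.1, 23.1]
```

View pics/v1.png

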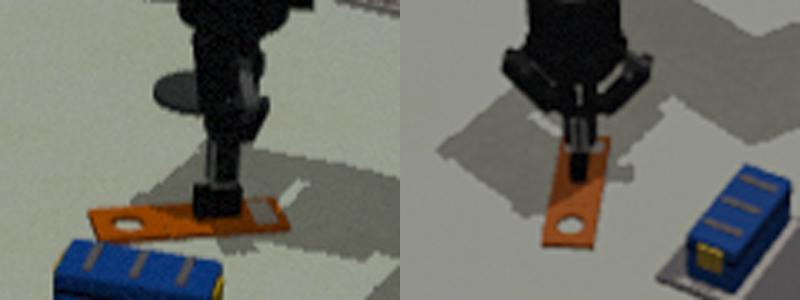

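The fingers end at the block's top (side crop (217,186)), so they shut above the block: the real tips are higher than the reported TCP. I'll open, go down in small steps while watching the force, and close again.

Emit:
drive_tool(plan=[{"x":0,"y":0,"z":0,"ax":0,"ay":0,"az":0,"hand":30},{"x":0,"y":0,"z":0,"ax":0,"ay":0,"az":0,"hand":30},{"x":0.02,"y":0,"z":0.06,"ax":0,"ay":0,"az":0,"hand":30},{"x":0.02,"y":0,"z":0.12,"ax":0,"ay":0,"az":0,"hand":30},{"x":0.02,"y":0,"z":0.18,"ax":0,"ay":0,"az":0,"hand":30},{"x":0.02,"y":0,"z":0.18,"ax":0,"ay":0,"az":0,"hand":8},{"x":0.02,"y":0,"z":0.18,"ax":0,"ay":0,"az":0,"hand":8},{"x":0.02,"y":0,"z":0.18,"ax":0,"ay":0,"az":0,"hand":8}], grip_force=60)

```text
clock: 3.95
eef_pos: [463.8, -152.1, -1.7]
tcp_rot: [-3.142, 0.0, 0.403]
contact_force: [-0.4, -0.6, -0.5]
opening: 0.134
grasp_force: 58.6
```

Emit:
drive_tool(plan=[{"x":0,"y":0,"z":0,"ax":0,"ay":0,"az":0,"hand":24},{"x":0,"y":0,"z":0,"ax":0,"ay":0,"az":0,"hand":24},{"x":0,"y":0,"z":0.08,"ax":0,"ay":0,"az":0,"hand":24},{"x":0,"y":0,"z":0.15,"ax":0,"ay":0,"az":0,"hand":24},{"x":0,"y":0,"z":0.15,"ax":0,"ay":0,"az":0,"hand":8},{"x":0,"y":0,"z":0.15,"ax":0,"ay":0,"az":0,"hand":8},{"x":0,"y":0,"z":0.15,"ax":0,"ay":0,"az":0,"hand":8}], grip_force=60)

```text
clock: 4.65
eef_pos: [463.7, -152.1, -9.3]
tcp_rot: [-3.141, 0.0, 0.403]
contact_force: [0.8, 0.4, -0.9]
opening: 0.144
grasp_force: 59.0
```

Run:
```python
from h import *
im,c=snap('wrist','w5');st();tagspin('w5')
d=np.array([np.cos(.403),np.sin(.403)])
s=monitor.sense()['eef_pos'];print(s[:2]+65*d, np.array([513.1,-357])-65*d)
go(453.3,-382.4,88,.403)
```

```text
{'clock': 4.7, 'qpos': [-0.32, 0.47, 2.072, 0.0, 0.6, 0.847], 'eef_pos': [463.758, -152.095, -9.242], 'tcp_rot': [-3.142, 0.0, 0.403], 'contact_force': [0.038, 0.909, -1.353], 'opening': 0.146, 'grasp_force': 59.032}
tag [503.2, -134.1, 92.5, 43.1, 22.9]
 hole [523.4, -125.5, 22.9, 22.9, -22.1] [523.4, -125.5, 22.4, 22.4, -22.1]
[ 523.55075474 -126.6030185 ] [ 453.30724126 -382.49168497]
shift [-2.001  4.154 -1.945] turn [-0.001  0.001  0.004] n 5.0
```

Emit:
drive_tool(plan=[{"x":0,"y":0,"z":-0.6,"ax":0,"ay":0,"az":0,"hand":8},{"x":0,"y":0,"z":-1.3,"ax":0,"ay":0,"az":0,"hand":8},{"x":-0.4,"y":0.6,"z":-1.8,"ax":0,"ay":0,"az":0,"hand":8},{"x":-0.9,"y":1.3,"z":-1.9,"ax":0,"ay":0,"az":0,"hand":8},{"x":-1.4,"y":2.0,"z":-1.9,"ax":0,"ay":0,"az":0,"hand":8},{"x":-2.0,"y":2.8,"z":-1.9,"ax":0,"ay":0,"az":0,"hand":8},{"x":-2.0,"y":2.8,"z":-1.9,"ax":0,"ay":0,"az":0,"hand":8},{"x":-2.0,"y":2.8,"z":-1.9,"ax":0,"ay":0,"az":0,"hand":8}])

```text
clock: 5.5
eef_pos: [426.1, -321.0, 85.7]
tcp_rot: [-3.141, 0.0, 0.401]
contact_force: [-0.0, 0.2, -1.0]
opening: 0.143
grasp_force: 59.1
```

Run:
```python
from h import *
im,c=load('w2');print('tip w2',ray(c,(387,179),64.5))
im,c=snap('wrist','w6');st()
H=hsv(im);v=H[...,2].astype(int);X=monitor.sense()['eef_pos']
ctr=proj(c,[513.1,-357,8]);tp=proj(c,[513.1,-357,64]);print(ctr,tp)
for k in blobs((v<110)&(H[...,1]<120),800):
    e=cv2.fitEllipse(k);print(np.round(e[0]),np.round(e[1]),ray(c,e[0],8),rect(c,k,8))
h,s=H[...,0].astype(int),H[...,1].astype(int)
# hole at tag height: underside = TCP z + 9
zt=X[2]+9.3+6
k=blobs((h>=3)&(h<=20)&(s>150)&(v>60),300)[0];print('tag',rect(c,k,zt))
m=np.zeros(im.shape[:2],np.uint8);cv2.drawContours(m,[k],-1,255,-1)
for b in blobs((cv2.erode(m,np.ones((3,3)))>0)&(s<110),60):print(' hole',rect(c,b,zt),b.reshape(-1,2).mean(0))
x0=min(max(int(tp[0])-140,0),280);A=cv2.resize(im[60:340,x0:x0+280],(560,560),interpolation=cv2.INTER_CUBIC)
cv2.imwrite('pics/w6c.png',A[:,:,::-1]);print(x0)
```

```text
tip w2 [ 512.57117328 -357.92806769   64.5       ]
{'clock': 5.55, 'qpos': [-0.647, 0.363, 1.932, 0.0, 0.848, 0.522], 'eef_pos': [426.26, -319.906, 85.55], 'tcp_rot': [-3.141, 0.0, 0.402], 'contact_force': [-0.041, 0.189, -0.554], 'opening': 0.144, 'grasp_force': 59.086}
[360.70234658 122.33408342] [385.99968569 122.32270395]
[277. 348.] [196. 547.] [ 290.16664288 -379.48527664    8.        ] [311.1, -373.7, 593.6, 222.3, -67.0]
[363. 122.] [87. 98.] [ 514.25909945 -358.3827786     8.        ] [513.1, -360.3, 73.5, 69.2, 22.4]
[547. 276.] [29. 83.] [ 458.26372992 -575.61817625    8.        ] [460.0, -569.6, 79.2, 29.4, 37.0]
tag [465.7, -303.4, 92.5, 43.7, 22.8]
 hole [485.9, -294.4, 22.7, 22.4, 67.7] [274.79389313 123.27480916]
245
```

View pics/w6c.png

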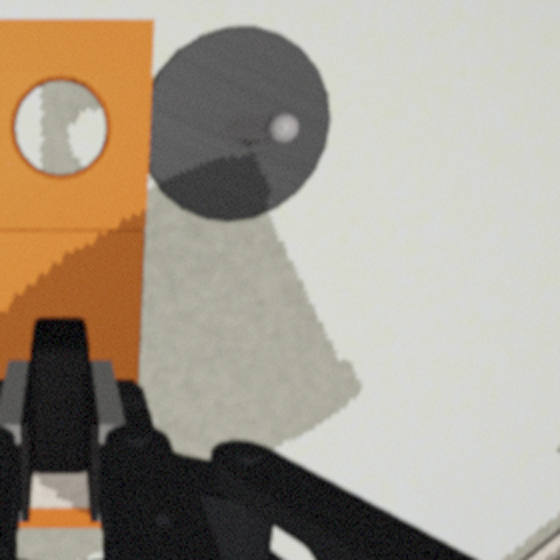

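The crop shows the eye at (60,128) and the spindle tip at (285,128), so a shift of about 69 mm along tool y is needed. The gripped tag is straight.

Emit:
drive_tool(plan=[{"x":0,"y":0.7,"z":0,"ax":0,"ay":0,"az":0,"hand":8},{"x":0,"y":1.38,"z":0,"ax":0,"ay":0,"az":0,"hand":8},{"x":0,"y":1.38,"z":0.1,"ax":0,"ay":0,"az":0,"hand":8},{"x":0,"y":1.38,"z":0.3,"ax":0,"ay":0,"az":0,"hand":8},{"x":0,"y":1.38,"z":0.3,"ax":0,"ay":0,"az":0,"hand":8}])

```text
clock: 6.05
eef_pos: [452.6, -380.9, 68.8]
tcp_rot: [-3.138, 0.002, 0.405]
contact_force: [0.5, 0.9, -0.8]
opening: 0.143
grasp_force: 59.2
```

Run:
```python
from h import *
im,c=snap('wrist','w7');st()
H=hsv(im);h,s,v=[H[...,i].astype(int) for i in range(3)];X=monitor.sense()['eef_pos']
zt=X[2]+9.3+6
k=blobs((h>=3)&(h<=20)&(s>150)&(v>60),300)[0]
m=np.zeros(im.shape[:2],np.uint8);cv2.drawContours(m,[k],-1,255,-1)
b=blobs((cv2.erode(m,np.ones((3,3)))>0)&(s<110),60)[0];print(' hole',rect(c,b,zt),b.reshape(-1,2).mean(0))
mm=np.zeros_like(m);cv2.drawContours(mm,[b],-1,255,-1)
q=(mm>0)&(v>np.median(v[mm>0])+25);ys,xs=np.where(q)
print(v[mm>0].min(),np.median(v[mm>0]),v[mm>0].max(),len(xs),xs.mean(),ys.mean(),ray(c,(xs.mean(),ys.mean()),64))
```

```text
{'clock': 6.1, 'qpos': [-0.702, 0.463, 1.81, 0.0, 0.872, 0.464], 'eef_pos': [452.816, -381.27, 69.515], 'tcp_rot': [-3.138, 0.001, 0.405], 'contact_force': [-0.202, -0.105, -0.908], 'opening': 0.146, 'grasp_force': 59.153}
 hole [512.4, -354.0, 21.2, 20.9, -66.8] [274.736 123.584]
57 72.0 190 414 278.1521739130435 125.60144927536231 [ 512.0047392  -356.31025848   64.        ]
```

Emit:
drive_tool(plan=[{"x":-0.01,"y":0.04,"z":0.2,"ax":0,"ay":0,"az":0,"hand":8},{"x":-0.01,"y":0.04,"z":0.5,"ax":0,"ay":0,"az":0,"hand":8},{"x":-0.01,"y":0.04,"z":0.8,"ax":0,"ay":0,"az":0,"hand":8},{"x":-0.01,"y":0.04,"z":1.1,"ax":0,"ay":0,"az":0,"hand":8},{"x":-0.01,"y":0.04,"z":1.33,"ax":0,"ay":0,"az":0,"hand":8},{"x":-0.01,"y":0.04,"z":1.33,"ax":0,"ay":0,"az":0,"hand":8}])

```text
clock: 6.7
eef_pos: [452.9, -384.6, 2.0]
tcp_rot: [-3.138, 0.002, 0.403]
contact_force: [-0.2, -0.0, -0.3]
opening: 0.146
grasp_force: 59.2
```

Emit:
drive_tool(plan=[{"x":0,"y":0,"z":0.03,"ax":0,"ay":0,"az":0,"hand":8},{"x":0,"y":0,"z":0.03,"ax":0,"ay":0,"az":0,"hand":40},{"x":0,"y":0,"z":0.03,"ax":0,"ay":0,"az":0,"hand":45},{"x":0,"y":0,"z":0.03,"ax":0,"ay":0,"az":0,"hand":45},{"x":0,"y":0,"z":-0.6,"ax":0,"ay":0,"az":0,"hand":45},{"x":0,"y":0,"z":-1.4,"ax":0,"ay":0,"az":0,"hand":60},{"x":0,"y":0,"z":-2.2,"ax":0,"ay":0,"az":0,"hand":85},{"x":0,"y":0,"z":-2.2,"ax":0,"ay":0,"az":0,"hand":85}])

```text
clock: 7.5
eef_pos: [457.2, -388.2, 120.3]
tcp_rot: [3.133, -0.004, 0.403]
contact_force: [-0.3, -0.3, 0.6]
opening: 0.99
grasp_force: 0.0
```

Run:
```python
from h import *
im,c=snap('wrist','w8');st();tagspin('w8')
A=cv2.resize(im[20:300,130:410],(400,400));b,_=snap('side','d2')
B=cv2.resize(b[120:220,260:360],(400,400),interpolation=cv2.INTER_CUBIC)
cv2.imwrite('pics/v2.png',np.hstack([A,B])[:,:,::-1])
# rect y-axis: tray/cases: place poses from previous estimates
go(500,15,130,-.04)
```

```text
{'clock': 7.55, 'qpos': [-0.706, 0.404, 1.774, -0.0, 0.957, 0.461], 'eef_pos': [456.023, -387.188, 117.758], 'tcp_rot': [3.136, -0.003, 0.403], 'contact_force': [0.462, 0.676, -0.526], 'opening': 0.995, 'grasp_force': 0.0}
tag [473.5, -376.5, 137.8, 45.9, 23.1]
 hole [420.8, -398.5, 34.6, 17.1, -67.1] [421.8, -398.1, 34.3, 17.0, -67.1]
 hole [512.2, -357.9, 9.3, 9.0, -66.9] [512.2, -358.0, 9.2, 8.9, -66.9]
 grip z30 [453.3, -384.4, 36.0, 11.8, 23.0]
 grip z30 [513.9, -366.2, 8.5, 4.9, 1.9]
shift [ 3.981 -7.025 -0.298] turn [ 0.023 -0.018  4.235] n 8.08
```

View pics/v2.png

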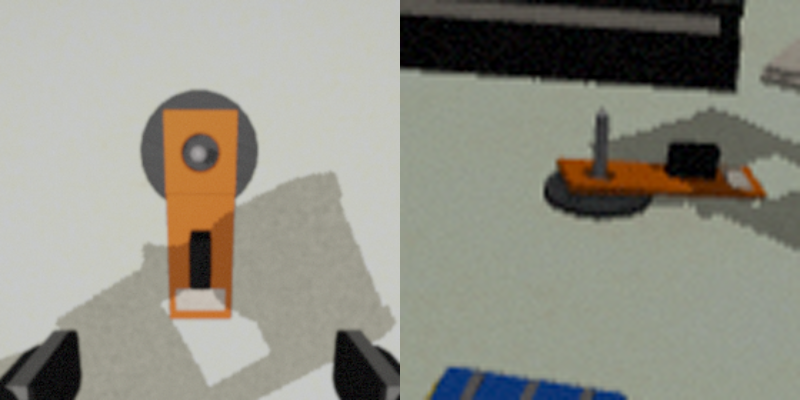

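The tag hangs flat on the foot, with the spindle at crop (200,152) inside the eye, and it has been let go. On to the right-hand case.

Emit:
drive_tool(plan=[{"x":0.5,"y":-0.8,"z":-0.3,"ax":0,"ay":0,"az":0.8,"hand":85},{"x":1.0,"y":-1.6,"z":-0.6,"ax":0,"ay":0,"az":1.6,"hand":85},{"x":1.5,"y":-2.4,"z":-0.8,"ax":0,"ay":0,"az":2.4,"hand":85},{"x":2.0,"y":-3.3,"z":-0.8,"ax":0,"ay":0,"az":3.2,"hand":85},{"x":2.5,"y":-4.2,"z":-0.8,"ax":0,"ay":0,"az":4.2,"hand":85},{"x":3.0,"y":-5.1,"z":-0.8,"ax":0,"ay":0,"az":4.2,"hand":85},{"x":3.5,"y":-6.0,"z":-0.8,"ax":0,"ay":0,"az":4.2,"hand":85},{"x":4.0,"y":-6.8,"z":-0.8,"ax":0,"ay":0,"az":4.2,"hand":85}])

```text
clock: 8.4
eef_pos: [503.0, 4.5, 153.1]
tcp_rot: [3.141, 0.002, -0.037]
contact_force: [0.9, 0.1, 0.5]
opening: 0.998
grasp_force: 0.0
```

```bash
cat >> h.py <<'E'
def cases(f,z=57):
    im,c=load(f);H=hsv(im);h,s,v=[H[...,i].astype(int) for i in range(3)]
    m=((h>100)&(h<128)&(s>120)&(v>40))
    for k in blobs(m,800)[:6]: print('blue',k.reshape(-1,2).mean(0).round(),cv2.contourArea(k),rect(c,k,z),rect(c,k,z-51))
    for k in blobs((h>18)&(h<35)&(s>120)&(v>60),30)[:8]: print('  clip',k.reshape(-1,2).mean(0).round(),cv2.contourArea(k),rect(c,k,z-26))
E
python3 - <<'E'
from h import *
snap('wrist','w9');im,c=snap('wrist','w10');st();cases('w10')
H=hsv(im);h,s,v=[H[...,i].astype(int) for i in range(3)]
# field pixel sample values
for X in([505,15,57],[503,80,6],[560,15,6],[503,145,57]):
    p=proj(c,X);print(X,p.round(),H[min(max(int(p[1]),0),419),min(max(int(p[0]),0),559)])
E
```

```text
{'clock': 8.5, 'qpos': [0.011, 0.227, 1.939, 0.002, 0.977, 1.612], 'eef_pos': [503.866, 7.64, 153.172], 'tcp_rot': [-3.14, 0.002, -0.032], 'contact_force': [-0.304, -0.685, -0.364], 'opening': 0.995, 'grasp_force': 0.0}
blue [142. 204.] 6114.0 [496.7, 133.3, 100.0, 58.8, -2.5] [482.6, 157.3, 119.2, 70.1, -2.5]
blue [ 25. 207.] 4642.0 [499.3, 237.1, 110.9, 56.4, -15.8] [485.8, 281.0, 132.2, 67.3, -15.8]
blue [275. 208.] 4627.0 [491.9, 12.0, 99.0, 43.4, -2.3] [476.8, 12.6, 118.0, 51.8, -2.3]
  clip [275. 156.] 74.0 [538.4, 10.2, 23.2, 3.8, 88.0]
  clip [134. 155.] 69.0 [544.1, 145.6, 30.3, 3.8, 88.0]
[505, 15, 57] [271. 196.] [108 201 128]
[503, 80, 6] [212. 189.] [174   9 147]
[560, 15, 6] [270. 132.] [ 36  12 207]
[503, 145, 57] [130. 203.] [108 188 175]
```

Emit:
drive_tool(plan=[{"x":-0.23,"y":-0.09,"z":0.8,"ax":0,"ay":0,"az":0.08,"hand":85},{"x":-0.23,"y":-0.09,"z":1.6,"ax":0,"ay":0,"az":0.08,"hand":85},{"x":-0.23,"y":-0.09,"z":2.4,"ax":0,"ay":0,"az":0.08,"hand":85},{"x":-0.23,"y":-0.09,"z":3.05,"ax":0,"ay":0,"az":0.08,"hand":85},{"x":-0.23,"y":-0.09,"z":3.05,"ax":0,"ay":0,"az":0.08,"hand":60},{"x":-0.23,"y":-0.09,"z":3.05,"ax":0,"ay":0,"az":0.08,"hand":38},{"x":-0.23,"y":-0.09,"z":3.05,"ax":0,"ay":0,"az":0.08,"hand":38},{"x":-0.23,"y":-0.09,"z":3.05,"ax":0,"ay":0,"az":0.08,"hand":38}], grip_force=80)

```text
clock: 9.3
eef_pos: [494.1, 7.3, 3.5]
tcp_rot: [-3.141, -0.003, -0.045]
contact_force: [0.7, 0.3, -3.3]
opening: 0.522
grasp_force: 81.9
```

Emit:
drive_tool(plan=[{"x":0,"y":0,"z":-0.4,"ax":0,"ay":0,"az":0,"hand":38},{"x":0,"y":0,"z":-1.0,"ax":0,"ay":0,"az":0,"hand":38},{"x":0.8,"y":0,"z":-1.0,"ax":0,"ay":0,"az":0,"hand":38},{"x":0.8,"y":0,"z":-1.0,"ax":0,"ay":0,"az":0,"hand":38},{"x":0.8,"y":0,"z":-1.0,"ax":0,"ay":0,"az":0,"hand":38},{"x":0.8,"y":0,"z":-1.0,"ax":0,"ay":0,"az":0,"hand":38},{"x":0.8,"y":0,"z":-1.0,"ax":0,"ay":0,"az":0,"hand":38}])

```text
clock: 10.0
eef_pos: [531.7, 5.7, 51.7]
tcp_rot: [3.142, 0.001, -0.045]
contact_force: [0.4, -0.5, -3.1]
opening: 0.521
grasp_force: 82.9
```

```bash
cat >> h.py <<'E'
def wt(n=5):
    F=[];T=[]
    for i in range(n):
        imaging.grab_frame('wrist');s=monitor.sense();F.append(s['contact_force']);T.append(s['wrist_torque'])
    print('F',np.mean(F,0).round(2),np.std(F,0).round(2),'T',np.mean(T,0).round(3),np.std(T,0).round(3),s['eef_pos'].round(1),s['clock'],s['grasp_force'])
E
python3 -c "
from h import *
wt()"
```

```text
F [-0.02  0.19 -3.44] [0.59 0.57 0.52] T [ 0.004 -0.005  0.005] [0.023 0.02  0.038] [532.5   5.7  51.7] 10.25 82.88194566965103
```

Emit:
drive_tool(plan=[{"x":-0.8,"y":0,"z":0,"ax":0,"ay":0,"az":0,"hand":38},{"x":-1.5,"y":0,"z":0,"ax":0,"ay":0,"az":0,"hand":38},{"x":-1.5,"y":0,"z":0,"ax":0,"ay":0,"az":0,"hand":38},{"x":-1.5,"y":0,"z":0,"ax":0,"ay":0,"az":0,"hand":38},{"x":-1.5,"y":0,"z":0,"ax":0,"ay":0,"az":0,"hand":38}])

```text
clock: 10.75
eef_pos: [459.3, 9.0, 52.2]
tcp_rot: [-3.141, -0.002, -0.045]
contact_force: [-0.6, 1.0, -4.0]
opening: 0.518
grasp_force: 82.9
```

```bash
python3 -c "
from h import *
wt()"
```

```text
F [-0.15 -0.14 -3.47] [0.37 0.58 0.57] T [ 0.008 -0.018  0.015] [0.038 0.031 0.019] [458.5   9.   51.8] 11.0 82.92542561888695
```

Emit:
drive_tool(plan=[{"x":0.8,"y":0,"z":0,"ax":0,"ay":0,"az":0,"hand":38},{"x":1.5,"y":0,"z":0,"ax":0,"ay":0,"az":0,"hand":38},{"x":1.5,"y":0,"z":0,"ax":0,"ay":0,"az":0,"hand":38},{"x":1.5,"y":0,"z":0,"ax":0,"ay":0,"az":0,"hand":38},{"x":1.5,"y":0,"z":0,"ax":0,"ay":0,"az":0,"hand":38}])

```text
clock: 11.5
eef_pos: [531.6, 5.7, 51.3]
tcp_rot: [3.142, 0.002, -0.045]
contact_force: [-0.9, -0.4, -3.9]
opening: 0.527
grasp_force: 82.9
```

```bash
python3 -c "
from h import *
wt();st()"
```

```text
F [ 0.4  -0.01 -3.64] [0.63 1.02 0.39] T [ 0.007 -0.018 -0.034] [0.006 0.02  0.009] [532.3   5.7  51.9] 11.75 82.87009254097939
{'clock': 11.75, 'qpos': [0.008, 0.413, 1.953, 0.0, 0.776, 1.623], 'eef_pos': [532.33, 5.702, 51.873], 'tcp_rot': [-3.142, 0.0, -0.045], 'contact_force': [0.155, -0.794, -3.062], 'opening': 0.523, 'grasp_force': 82.87}
```

The wrist moment stays the same at both ends of the shake (about 0.12 N m expected for a loose padlock), so the right case is quiet. I'll set it back and go to the middle one.

Emit:
drive_tool(plan=[{"x":-0.4,"y":0,"z":0,"ax":0,"ay":0,"az":0,"hand":38},{"x":-0.78,"y":-0.04,"z":0.2,"ax":0,"ay":0,"az":0,"hand":38},{"x":-0.78,"y":-0.04,"z":0.5,"ax":0,"ay":0,"az":0,"hand":38},{"x":-0.78,"y":-0.04,"z":0.8,"ax":0,"ay":0,"az":0,"hand":38},{"x":-0.78,"y":-0.04,"z":0.97,"ax":0,"ay":0,"az":0,"hand":38},{"x":-0.78,"y":-0.04,"z":0.97,"ax":0,"ay":0,"az":0,"hand":38},{"x":-0.78,"y":-0.04,"z":0.97,"ax":0,"ay":0,"az":0,"hand":52},{"x":-0.78,"y":-0.04,"z":0.97,"ax":0,"ay":0,"az":0,"hand":70}])

```text
clock: 12.55
eef_pos: [494.6, 9.4, 3.7]
tcp_rot: [-3.142, -0.001, -0.045]
contact_force: [0.4, -0.1, -0.6]
opening: 0.762
grasp_force: 0.0
```

Emit:
drive_tool(plan=[{"x":0,"y":0,"z":0,"ax":0,"ay":0,"az":0,"hand":85},{"x":0,"y":0,"z":-0.7,"ax":0,"ay":0,"az":0,"hand":85},{"x":0,"y":0,"z":-1.5,"ax":0,"ay":0,"az":0,"hand":85},{"x":0.1,"y":-0.8,"z":-2.2,"ax":0,"ay":0,"az":0,"hand":85},{"x":0.2,"y":-1.6,"z":-2.7,"ax":0,"ay":0,"az":0,"hand":85},{"x":0.3,"y":-2.6,"z":-2.7,"ax":0,"ay":0,"az":0,"hand":85},{"x":0.3,"y":-2.6,"z":-2.7,"ax":0,"ay":0,"az":0,"hand":85}])

```text
clock: 13.25
eef_pos: [516.8, 143.6, 140.2]
tcp_rot: [-3.139, -0.005, -0.042]
contact_force: [-0.1, -0.6, -0.8]
opening: 0.994
grasp_force: 0.0
```

Run:
```python
from h import *
snap('wrist','w11');st();cases('w11')
```

```text
{'clock': 13.3, 'qpos': [0.265, 0.289, 1.891, 0.0, 0.959, 1.876], 'eef_pos': [515.511, 141.321, 139.181], 'tcp_rot': [-3.141, -0.002, -0.041], 'contact_force': [0.35, 0.218, -0.059], 'opening': 0.999, 'grasp_force': 0.0}
blue [419. 215.] 6605.0 [492.7, 19.9, 102.0, 59.8, -2.8] [474.8, -4.5, 122.6, 71.8, -2.8]
blue [140. 215.] 6200.0 [502.4, 262.8, 101.5, 58.5, -2.4] [486.4, 287.4, 122.1, 70.4, -2.4]
blue [278. 219.] 4996.5 [497.9, 142.0, 100.4, 43.7, -2.4] [481.0, 142.1, 120.7, 52.5, -2.4]
  clip [427. 165.] 105.0 [538.8, 2.1, 32.0, 3.7, 87.6]
  clip [133. 166.] 101.5 [549.3, 275.6, 31.1, 3.7, 87.6]
  clip [278. 166.] 95.0 [543.7, 139.8, 23.3, 3.7, 87.6]
```

Emit:
drive_tool(plan=[{"x":-0.35,"y":0,"z":0.7,"ax":0,"ay":0,"az":0,"hand":85},{"x":-0.35,"y":0,"z":1.5,"ax":0,"ay":0,"az":0,"hand":85},{"x":-0.35,"y":0,"z":2.2,"ax":0,"ay":0,"az":0,"hand":85},{"x":-0.35,"y":0,"z":2.74,"ax":0,"ay":0,"az":0,"hand":85},{"x":-0.35,"y":0,"z":2.74,"ax":0,"ay":0,"az":0,"hand":60},{"x":-0.35,"y":0,"z":2.74,"ax":0,"ay":0,"az":0,"hand":38},{"x":-0.35,"y":0,"z":2.74,"ax":0,"ay":0,"az":0,"hand":38},{"x":-0.35,"y":0,"z":2.74,"ax":0,"ay":0,"az":0,"hand":38}])

```text
clock: 14.1
eef_pos: [498.5, 139.5, 3.0]
tcp_rot: [-3.141, -0.003, -0.045]
contact_force: [-1.4, -1.8, 4.8]
opening: 0.525
grasp_force: 82.8
```

Emit:
drive_tool(plan=[{"x":0,"y":0,"z":-0.4,"ax":0,"ay":0,"az":0,"hand":38},{"x":0,"y":0,"z":-1.0,"ax":0,"ay":0,"az":0,"hand":38},{"x":0.8,"y":0,"z":-1.0,"ax":0,"ay":0,"az":0,"hand":38},{"x":0.8,"y":0,"z":-1.0,"ax":0,"ay":0,"az":0,"hand":38},{"x":0.8,"y":0,"z":-1.0,"ax":0,"ay":0,"az":0,"hand":38},{"x":0.8,"y":0,"z":-1.0,"ax":0,"ay":0,"az":0,"hand":38},{"x":0.8,"y":0,"z":-1.0,"ax":0,"ay":0,"az":0,"hand":38}])

```text
clock: 14.8
eef_pos: [535.9, 137.4, 51.0]
tcp_rot: [3.141, 0.002, -0.045]
contact_force: [0.1, -0.4, -5.2]
opening: 0.522
grasp_force: 84.5
```

```bash
python3 -c "
from h import *
wt()"
```

```text
F [ 0.11  0.15 -4.59] [0.28 0.67 0.54] T [0.032 0.034 0.011] [0.024 0.033 0.026] [536.9 137.6  51.2] 15.05 84.4504988193512
```

Emit:
drive_tool(plan=[{"x":-0.8,"y":0,"z":0,"ax":0,"ay":0,"az":0,"hand":38},{"x":-1.5,"y":0,"z":0,"ax":0,"ay":0,"az":0,"hand":38},{"x":-1.5,"y":0,"z":0,"ax":0,"ay":0,"az":0,"hand":38},{"x":-1.5,"y":0,"z":0,"ax":0,"ay":0,"az":0,"hand":38},{"x":-1.5,"y":0,"z":0,"ax":0,"ay":0,"az":0,"hand":38}])

```text
clock: 15.55
eef_pos: [463.9, 141.3, 51.8]
tcp_rot: [-3.141, -0.002, -0.045]
contact_force: [0.2, -0.4, -4.3]
opening: 0.521
grasp_force: 84.8
```

```bash
python3 -c "
from h import *
wt()"
```

```text
F [ 0.41 -0.22 -4.4 ] [0.31 0.52 0.78] T [ 0.019 -0.073 -0.001] [0.023 0.041 0.022] [463.  141.   51.3] 15.8 84.79404911398888
```

Emit:
drive_tool(plan=[{"x":0.8,"y":0,"z":0,"ax":0,"ay":0,"az":0,"hand":38},{"x":1.5,"y":0,"z":0,"ax":0,"ay":0,"az":0,"hand":38},{"x":1.5,"y":0,"z":0,"ax":0,"ay":0,"az":0,"hand":38},{"x":1.5,"y":0,"z":0,"ax":0,"ay":0,"az":0,"hand":38},{"x":1.5,"y":0,"z":0,"ax":0,"ay":0,"az":0,"hand":38}])

```text
clock: 16.3
eef_pos: [535.9, 137.3, 50.8]
tcp_rot: [3.141, 0.002, -0.045]
contact_force: [-1.0, 0.1, -4.2]
opening: 0.522
grasp_force: 85.0
```

```bash
python3 -c "
from h import *
wt();st()"
```

```text
F [ 0.05 -0.12 -4.47] [0.38 0.41 0.45] T [0.009 0.055 0.019] [0.046 0.018 0.026] [536.6 137.7  51.3] 16.55 84.96903195977211
{'clock': 16.55, 'qpos': [0.248, 0.441, 1.906, 0.0, 0.795, 1.864], 'eef_pos': [536.633, 137.653, 51.347], 'tcp_rot': [3.141, 0.0, -0.044], 'contact_force': [0.553, 0.154, -5.128], 'opening': 0.523, 'grasp_force': 84.969}
```

The wrist moment about y swings +0.03, -0.07, +0.055 N m with the shake direction, about the expected 0.12, so the middle case rattles. One more to-and-fro to be sure, then to the mat.

Emit:
drive_tool(plan=[{"x":-0.8,"y":0,"z":0,"ax":0,"ay":0,"az":0,"hand":38},{"x":-0.8,"y":0,"z":0,"ax":0,"ay":0,"az":0,"hand":38},{"x":-0.8,"y":0,"z":0,"ax":0,"ay":0,"az":0,"hand":38},{"x":-0.8,"y":0,"z":0,"ax":0,"ay":0,"az":0,"hand":38},{"x":0,"y":0,"z":0,"ax":0,"ay":0,"az":0,"hand":38},{"x":0,"y":0,"z":0,"ax":0,"ay":0,"az":0,"hand":38},{"x":0,"y":0,"z":0,"ax":0,"ay":0,"az":0,"hand":38},{"x":0,"y":0,"z":0,"ax":0,"ay":0,"az":0,"hand":38}])

```text
clock: 17.35
eef_pos: [537.0, 137.4, 51.1]
tcp_rot: [3.141, 0.001, -0.045]
contact_force: [-0.3, 0.5, -4.5]
opening: 0.524
grasp_force: 85.3
```

Emit:
drive_tool(plan=[{"x":0,"y":0,"z":-0.6,"ax":0,"ay":0,"az":0,"hand":38},{"x":0.3,"y":0.2,"z":-1.2,"ax":0,"ay":0,"az":0,"hand":38},{"x":0.9,"y":0.6,"z":-1.75,"ax":0,"ay":0,"az":0,"hand":38},{"x":1.5,"y":1.0,"z":-1.78,"ax":0,"ay":0,"az":0,"hand":38},{"x":2.1,"y":1.4,"z":-1.78,"ax":0,"ay":0,"az":0,"hand":38},{"x":2.6,"y":1.7,"z":-1.78,"ax":0,"ay":0,"az":0,"hand":38},{"x":2.84,"y":1.87,"z":-1.78,"ax":0,"ay":0,"az":0,"hand":38},{"x":2.84,"y":1.87,"z":-1.78,"ax":0,"ay":0,"az":0,"hand":38}])

```text
clock: 18.15
eef_pos: [675.4, 36.8, 139.8]
tcp_rot: [3.141, 0.0, -0.046]
contact_force: [-0.1, 0.1, -4.1]
opening: 0.524
grasp_force: 85.3
```

Run:
```python
from h import *
wt(6);st()
snap('scene','s9');b,_=snap('side','d9');a,_=load('s9')
for n in('s9','s0','d9','d0'):
    print(n);cases(n)
cv2.imwrite('pics/v9.png',np.hstack([cv2.resize(a[120:320,100:420],(400,250)),cv2.resize(b[120:360,100:484],(400,250))])[:,:,::-1])
```

```text
F [ 0.27  0.01 -4.83] [0.35 0.12 0.27] T [0.006 0.034 0.016] [0.017 0.021 0.016] [674.   38.6 140.3] 18.45 85.34706607460976
{'clock': 18.45, 'qpos': [0.055, 0.491, 1.574, 0.0, 1.077, 1.67], 'eef_pos': [674.006, 38.639, 140.347], 'tcp_rot': [-3.141, 0.001, -0.044], 'contact_force': [0.563, -0.039, -4.843], 'opening': 0.523, 'grasp_force': 85.347}
s9
blue [516. 301.] 1605.0 [541.9, 614.6, 119.9, 85.4, 45.6] [494.4, 626.3, 126.8, 90.3, 45.6]
blue [266. 216.] 809.0 [544.4, -2.0, 201.2, 103.6, -2.9] [497.1, -25.7, 212.8, 109.5, -2.9]
  clip [247. 228.] 47.5 [596.0, -35.7, 33.1, 21.0, 28.3]
  clip [365. 254.] 43.0 [541.3, 268.1, 22.3, 21.5, 2.1]
s0
blue [516. 301.] 1591.5 [541.8, 614.6, 120.6, 85.0, 46.3] [494.3, 626.4, 127.5, 89.9, 46.3]
  clip [366. 254.] 39.0 [541.4, 267.9, 22.4, 20.9, 2.5]
  clip [317. 235.] 35.0 [536.9, 136.8, 25.7, 19.2, 14.3]
d9
blue [254. 298.] 1057.5 [497.4, 279.1, 100.4, 57.3, -2.6] [513.7, 219.7, 109.6, 62.6, -2.6]
  clip [283. 308.] 39.5 [449.9, 261.6, 43.8, 6.8, -77.7]
  clip [226. 166.] 38.0 [719.6, -257.4, 81.0, 10.7, -72.2]
d0
blue [254. 298.] 1056.5 [497.3, 279.1, 100.4, 57.4, -2.4] [513.6, 219.6, 109.6, 62.6, -2.4]
  clip [283. 308.] 37.5 [449.9, 261.6, 43.8, 6.8, -77.7]
```

View pics/v9.png

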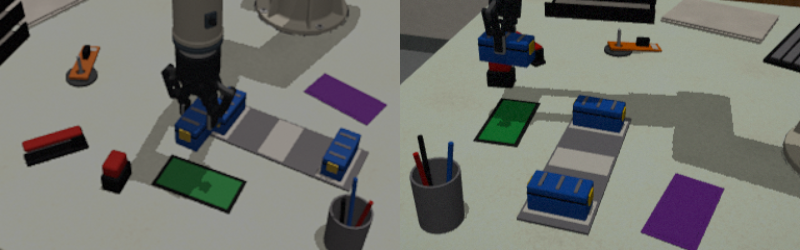

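The last view shows the case held level over the green mat, with the tag on the spindle and both quiet cases upright on their fields. The stapler, stamp and cup are where they were. Handing in.

```bash
python3 -c "
from h import *
print(r.sign_off())"
```

```text
the job is handed in; nothing more can be done
None
```

I handed the job in at about 18.5 s, with the tag on the spindle and the rattling middle case held level over the green mat, its centre about 17 cm above the desk; the right case was quiet and set back, the left was never touched, and no verdict was reported.

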